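Raise the weighing enclosure's sash to its pointers

ROBOT

A 6-joint arm with a two-finger parallel gripper is mounted at the origin on the work surface. World frame = base frame: x ahead of the robot, y to its left, z up, the work surface at z = 0. Lengths are in m, angles in rad, forces in N, time in s.
With the tool pointing down it reaches from about 0.35 to 1 m from the base axis. Payload 7.1 kg.
Tool frame: the origin (TCP) lies on the front face of the gripper's body, between the roots of the fingers; the fingertips stand 73 mm ahead of it and the grasp point (between the pads) lies 54 mm ahead of it; x points along the fingers, y is the direction in which the jaws open and shut, and the axes are right-handed (so a half turn about x gives the same grasp; the last joint's range is limited). The gripper opens to 85 mm and grips with 20 to 120 N. Pads are 22 mm wide; open, the fingers measure 114 mm over their backs; the gripper's body (76 mm by 85 mm) begins 54 mm behind the grasp point. The pads swing forward as they close: fully open they stand 13 mm farther back than shut.
Start: joints at [1.236, 0.423, 1.63, -0, 1.089, -0.019], TCP at [0.194, 0.594, 0.304] pointing down, gripper open.
Joint ranges: [-3, 3], [-0.9, 2.11], [0.09, 2.58], [-1.31, 4.45], [0.11, 2.69], [-2.54, 2.54]. Speed limits (rad/s): [2.39, 2.39, 3.01, 3.14, 3.14, 3.14].

INTERFACE

Orientations are given as a unit quaternion [w, x, y, z].
In Python, from station import bot gives the robot as it stands.
- The arm moves only by the tool step_arm, never from a script. Its arguments are lists of equal length, an entry for each row: "dp": the shift along the tool's x, y, z in mm, a list of three; "yaw": the turn about the tool's x in degrees. A call has 1 to 5 rows; each row shifts and turns the commanded pose from where the row before left it, along the tool's axes as they then stand; what a row does not reach is not made up. A row lasts 1/12 s, in which the tool goes at most 41.7 mm and 7.16 degrees, less where a joint would pass 70% of its speed; a pose out of reach is approached as far as the arm can. A call is refused whole if a number of a shift passes 41.7 or a number of a turn 7.16, either way. A call with a gripper value outside its range is refused whole. "hand" is the finger opening in mm, from 0 to 85.4, set as the call begins (left out, the last holds). The fingers move at their own pace and stop on an object; "squeeze" is the grip in N (left out, the last holds). Time passes only in rows, so rows that do not move let the fingers close. It gives the time, the measured TCP pose, the force and the opening at its end, in the units of the state.
- bot.state(): the state, without advancing time (a new reading comes with each control period).
- bot.get_image(name): name is "scene" or "top" or "wrist"; returns the picture (400x640x3 uint8, blue, green, red); there is no depth.
- bot.calibration(name): a dict with "camera_matrix" (3x3 intrinsics, pixels), "pose" (4x4, takes a point from camera to world coordinates). Camera axes: x right, y down, z forward; pixel columns grow to the right and rows downward; lengths in m; the calibration is good to about 2 mm. A picture is of the moment at which its call begins: read the wrist's pose just before it. calibration takes no time and is no camera call; for the wrist camera it gives the pose at the moment of the call.
- bot.finish_job(): hands the job in, once; it reports no verdict.
The state is a dict: "time_s": time; "joint_pos": joint angles; "joint_vel": joint speeds; "joint_torque": joint torques, N m; "tcp_pos": TCP position; "ee_rot": TCP orientation; "wrist_force": force on the tool from outside, world axes, zero at the start; "ft_torque": the same for the moment, N m; "grip_width": finger opening in m.
Only numpy, scipy, OpenCV 4.12 (cv2) and the standard library are available. Lean on these libraries where they do the work, as an engineer would, in place of code of your own. Each camera call takes 0.05 s, during which the arm holds its last target. There are 200 camera calls.

TASK

Open the sloping window of the weighing enclosure: push it gently up from beneath its lip with your fingertips, without gripping it, until the lip is level with the pair of pointers clamped on the rails at its two ends, and leave it standing there. Only push: do not pinch or lift anything, and leave the pointers, bottle, beaker, carton and dish as they are.

Things in the scene. Friction and masses are not known exactly. Their poses are not given: they have to be found in the camera images.
- hood: Weighing enclosure fixed to the bench, 360 wide (y) x 300 deep (x) x 326 mm high: white frame, clear sides, open back, balance inside. Origin: middle of the front edge of its 20 mm base plate, on the bench. The sloping front faces -x, towards the robot. Rails (22 mm wide, at y = +-166 mm) rise from x = 0, z = 20 mm, leaning back 40 deg: 'up the rails' is (0.643, 0, 0.766) in its axes.
- lip_mid (a point): Middle of the aluminium lip along the clear window's lower edge. Axes: z up the rails, y along the lip, -x straight out of the window, (-0.766, 0, 0.643) in the hood's axes. With its thin black rubber top: 260 mm long, 12 mm thick (z -6 to +6, underside -6), x from +15 (window) to -17 mm (free edge). The gap beneath it, at least 60 mm along the rails, is open and clear.
- sash (a joint): How far the window is raised along the rails from its lowest position, in m, 0 to 0.20 (end stop). A counterweight balances it: it slides at about 3 N of friction plus a light drag (8 N per m/s) and stays where it is left; it can also be pushed back down from above the lip. (sash_c2 is the lip itself, sash_c3 its rubber top.)
- pointer_tip (a point): Tip of a black cone (18 mm wide at its base) on a 24 mm high black clamp on the enclosure's -y rail, pointing at the lip's end from 7 mm beyond it; its twin is level with it on the +y rail. Axes as lip_mid. The lip is level with them when lip_mid is as far up the rails as this tip (z = 0 in this frame); at the start the tips are 55 to 185 mm farther up. A hard knock shifts the clamps.
- bottle: Amber bottle with a black cap, 62 mm across, 140 mm high, standing to one side of the enclosure; origin at the centre of its underside.
- beaker: Glass beaker, 68 mm across, 90 mm high, standing on the other side of the enclosure; origin at the centre of its underside.
- carton: Plain cardboard carton, 70 x 110 x 50 mm (x, y, z), on the bench on the enclosure's -y side, behind the vessel there; origin at the centre of its underside.
- dish: White ceramic dish, 64 mm across, 22 mm high, on the bench in front of the +y end of the enclosure; origin at the centre of its underside.
Mind the look-alikes: they are no part of the job. Of the things like the carton, leave any that is pink; of the rest the larger one is meant. Of the things shaped like the beaker, the glass one is meant.

How it is judged:
By the outcome, as a careful person would: the job done as asked, in the order asked, and still so for the second after the job is handed in, with the robot touching nothing.
It also fails if it takes over 35 s, if anything falls off the work surface, if the arm or the gripper's body presses on something with over 40 N, if the wrist force passes 120 N, or if a joint passes its speed limit or range.

## Working session

There is one attempt and no reset: what is moved stays moved. The work goes in short steps, Python scripts to look and compute and a tool call to move; the robot and the scene stay as the last step left them, time stands still between calls to the robot, and variables do not carry over. Pictures are saved under pics/ and viewed, about 8 in all and at most 12, crops included, and the job is handed in when it is done.

Besides the shell and the picture viewer there is one more tool, called after "Call:" as name([rows], argument=value, ...), one row to a line, values as JSON. step_arm: Moves the arm, as the interface text tells. Its arguments: {"type":"object","properties":{"dp":{"type":"array","items":{"type":"array","items":{"type":"number"}}},"yaw":{"type":"array","items":{"type":"number"}},"hand":{"type":"number"},"squeeze":{"type":"number"}},"required":["dp","yaw"]}

```bash
mkdir -p pics
python3 - <<'E'
from station import bot
import cv2,numpy as np
np.set_printoptions(precision=4,suppress=True)
for n in("scene","top"):
    cv2.imwrite(f"pics/{n}0.png",bot.get_image(n)); c=bot.calibration(n); print(n,c["camera_matrix"],c["pose"])
print(bot.state())
print(bot.calibration("wrist")["pose"])
E
```

```text
scene [[373.0134   0.     321.2213]
 [  0.     373.0134 196.753 ]
 [  0.       0.       1.    ]] [[ 0.6509  0.4922 -0.578   1.2587]
 [ 0.7591 -0.4283  0.4902 -0.4707]
 [-0.0063 -0.7578 -0.6524  0.8105]
 [ 0.      0.      0.      1.    ]]
top [[447.416    0.     324.055 ]
 [  0.     447.416  203.0048]
 [  0.       0.       1.    ]] [[ 0.015  -0.9883  0.1515  0.4117]
 [-0.9999 -0.0143  0.0057  0.0645]
 [-0.0035 -0.1516 -0.9884  1.2432]
 [ 0.      0.      0.      1.    ]]
{'time_s': 0.1, 'joint_pos': array([ 1.236 ,  0.4238,  1.6306,  0.    ,  1.0886, -0.019 ]), 'joint_vel': array([-0.    , -0.002 , -0.0022, -0.0008, -0.0026,  0.0001]), 'joint_torque': array([  0.0003, -55.843 , -28.2447,   0.0001,   0.003 ,  -0.    ]), 'tcp_pos': array([0.1939, 0.5937, 0.3032]), 'ee_rot': array([ 0.6982,  0.1107,  0.6984, -0.1117]), 'wrist_force': array([-0.3649,  0.0149, -0.3756]), 'ft_torque': array([ 0.0838, -0.0294, -0.0141]), 'grip_width': 0.08512955132307176}
[[ 0.311   0.9049  0.2906  0.1186]
 [ 0.9504 -0.2957 -0.0964  0.6174]
 [-0.0013  0.3062 -0.952   0.3723]
 [ 0.      0.      0.      1.    ]]
```

View pics/scene0.png

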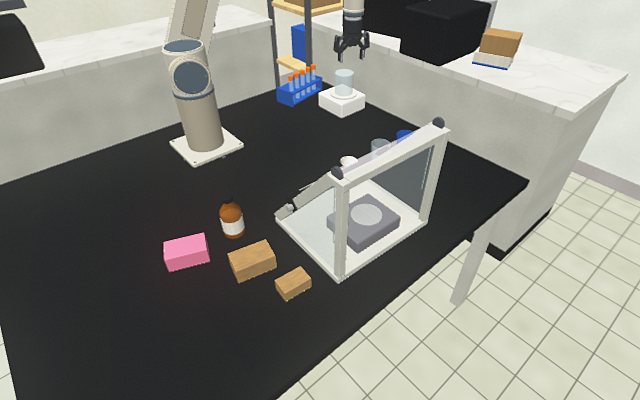

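View pics/top0.png

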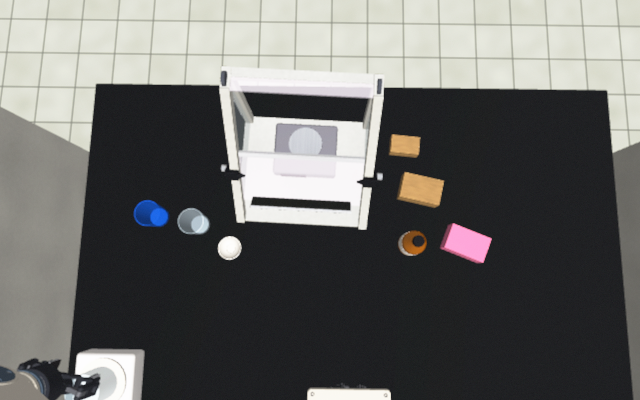

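Top view: the lip's black rubber strip runs (252,203)–(350,206), with pointers at (235,175) and (368,181) and the hood's front edge at (235,222)–(368,228). The brown cartons are at (405,146) and (420,190); the larger one at (420,190) is meant. The pink one is at (466,243). The glass beaker is at (193,222) and its blue look-alike at (151,214). I only need to avoid all of these. Next, an enlarged crop for the measurement.

Run:
```python
import cv2
i=cv2.imread("pics/top0.png")[150:250,215:390]
cv2.imwrite("pics/crop1.png",cv2.resize(i,(787,450),interpolation=cv2.INTER_CUBIC))
```

```text
(no output)
```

View pics/crop1.png

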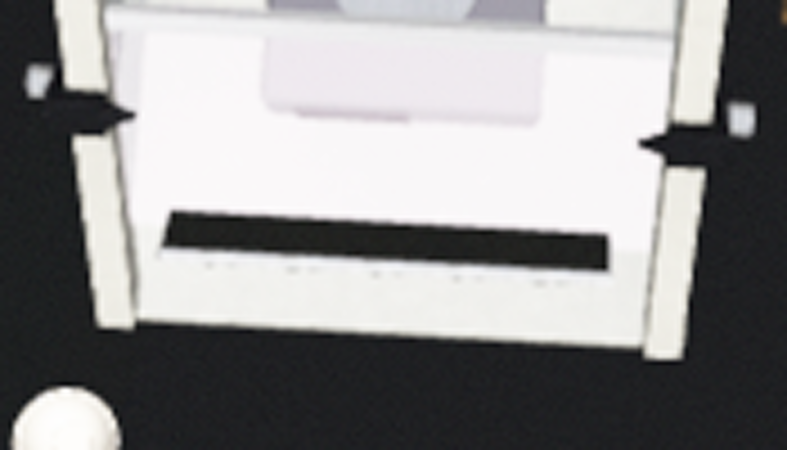

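```bash
cat > h.py <<'E'
import numpy as np, cv2
from scipy.optimize import least_squares
U=np.array([.643,0,.766]); N=np.array([-.766,0,.643]); F0=np.array([0,0,.02])
def proj(c,P):
    T=np.linalg.inv(c["pose"]); q=(T[:3,:3]@P.T).T+T[:3,3]; K=c["camera_matrix"]; q=(K@q.T).T
    return q[:,:2]/q[:,2:]
def world(h,P):  # hood -> world, h=(x,y,yaw)
    c,s=np.cos(h[2]),np.sin(h[2]); R=np.array([[c,-s,0],[s,c,0],[0,0,1]])
    return P@R.T+[h[0],h[1],0]
def lipf(s,n,x,y,z): # point in lip frame at rail distance s, normal offset n
    return F0+U*(s+z)+N*(n-x)+np.array([0,y,0])
E
python3 - <<'E'
from h import *
from station import bot
np.set_printoptions(precision=4,suppress=True)
c=bot.calibration("top")
px=np.array([[135,320],[645,347],[163,247],[608,270],[135,115],[638,145]])/4.5+[214.6,149.6]
def pts(p):
    x,y,a,s,n,t=p
    P=np.array([[0,.155,.02],[0,-.155,.02],lipf(s,n,-.017,.13,.006),lipf(s,n,-.017,-.13,.006),lipf(t,n,0,.137,0),lipf(t,n,0,-.137,0)])
    return world(p,P)
f=lambda p:np.r_[(proj(c,pts(p))-px).ravel(),(p[4]-.01)/.01]
r=least_squares(f,[.5,.1,0,.05,.01,.15],x_scale=[.1,.1,.1,.1,.01,.1]); p=r.x
print(p,r.fun,"p-s",p[5]-p[3]); print(pts(p))
print("contact corner",world(p,np.array([lipf(p[3],p[4],-.017,0,-.006)])))
print("target corner",world(p,np.array([lipf(p[5],p[4],-.017,0,-.006)])))
K=bot.calibration("scene");print(proj(K,pts(p)))
E
```

```text
[ 0.5407  0.1339 -0.0402  0.0797  0.0105  0.1664] [ 0.2188 -0.0733 -0.4964  0.0799 -1.0315 -0.0801  0.8664  0.2715  1.0531
  0.3024 -0.6415 -0.4812  0.0515] p-s 0.08667258594440183
[[ 0.547   0.2888  0.02  ]
 [ 0.5345 -0.0209  0.02  ]
 [ 0.58    0.2625  0.1034]
 [ 0.5695  0.0027  0.1034]
 [ 0.6451  0.2669  0.1542]
 [ 0.6341 -0.0069  0.1542]]
contact corner [[0.567  0.1329 0.0942]]
target corner [[0.6227 0.1306 0.1606]]
[[355.1819 174.7704]
 [280.8628 212.8925]
 [357.8963 162.2465]
 [292.2657 194.6749]
 [374.8956 157.4466]
 [302.7517 193.546 ]]
```

```bash
cat >> h.py <<'E'
from scipy.spatial.transform import Rotation as Rt
def tool(st): return Rt.from_quat(np.roll(st["ee_rot"],-1)).as_matrix()
def go(st,target): return tool(st).T@(np.array(target)-st["tcp_pos"])*1000
E
python3 - <<'E'
from h import *
from station import bot
R=tool(bot.state()); print(R.round(3)); z=R[:,2]; print(np.degrees(np.arctan2(z[1],z[0])), np.degrees(np.arctan2(R[1,1],R[0,1])))
E
```

```text
[[-0.     0.311  0.951]
 [-0.001  0.951 -0.311]
 [-1.    -0.001 -0.   ]]
-18.092672808719186 71.90733026900563
```

Call:
step_arm([
  [0,0,0],
  [0,0,0],
  [0,0,0],
], yaw=[-7,-7,-1.7], hand=0)

```text
time_s: 0.35
tcp_pos: [0.194, 0.5938, 0.3034]
ee_rot: [0.707, 0.012, 0.707, -0.013]
wrist_force: [-0.1, -1.2, 1.0]
grip_width: 0.0516
```

Run:
```python
from h import *
from station import bot
s=bot.state();R=tool(s); print(R.round(3),s["tcp_pos"],s["grip_width"]); print(np.degrees(np.arctan2(R[1,1],R[0,1])))
print(go(s,[.48,.135,.304]).round(1))
```

```text
[[-0.     0.035  0.999]
 [-0.001  0.999 -0.035]
 [-1.    -0.001 -0.   ]] [0.194004   0.59383418 0.30344303] 0.05163815396154019
87.96581633043263
[-2.000e-01 -4.484e+02  3.021e+02]
```

Call:
step_arm([
  [0,-30,20],
  [0,-30,20],
  [0,-30,20],
  [0,-30,20],
  [0,-30,20],
], yaw=[0,0,0,0,0])

```text
time_s: 0.77
tcp_pos: [0.288, 0.4384, 0.3036]
ee_rot: [0.707, 0.014, 0.707, -0.015]
wrist_force: [0.7, 0.3, 0.0]
grip_width: 0.0005
```

Call:
step_arm([
  [0,-30,20],
  [0,-30,20],
  [0,-30,20],
  [0,-30,20],
  [0,-30,20],
], yaw=[0,0,0,0,0])

```text
time_s: 1.18
tcp_pos: [0.3818, 0.2843, 0.3038]
ee_rot: [0.707, 0.015, 0.707, -0.015]
wrist_force: [0.6, 0.2, 0.2]
grip_width: 0.0002
```

Call:
step_arm([
  [0,-30,20],
  [0,-30,20],
  [0,-30,20],
  [0,-30,20],
  [0,-28,15],
], yaw=[0,0,0,0,0])

```text
time_s: 1.6
tcp_pos: [0.4711, 0.1323, 0.3039]
ee_rot: [0.707, 0.015, 0.707, -0.015]
wrist_force: [1.1, 0.6, 0.7]
grip_width: -0.0001
```

Run:
```python
from h import *
from station import bot
s=bot.state(); print(s["tcp_pos"],s["time_s"],s["grip_width"],s["wrist_force"])
print(go(s,[.48,.135,.160]).round(1))
np.savez("w1.npz",**bot.calibration("wrist"))
cv2.imwrite("pics/w1.png",bot.get_image("wrist"))
```

```text
[0.47111273 0.13226446 0.3038868 ] 1.6 -0.00012566768694302784 [1.050025   0.58889873 0.70932638]
[143.9   3.1   8.7]
```

View pics/w1.png

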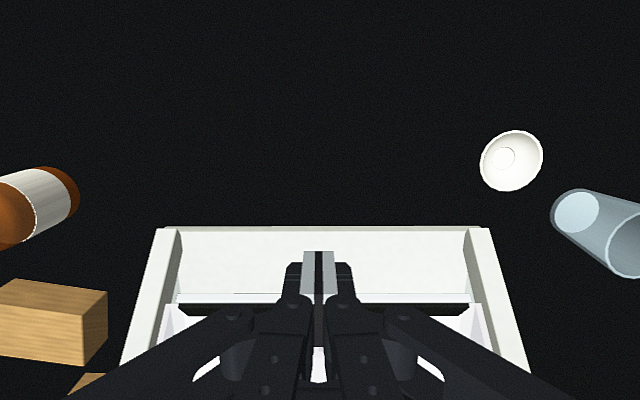

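The wrist view shows the closed fingertips at (320,255), the lip's rubber from (190,308) to (469,310), and the hood front edge at row 228. It is clear ahead. I'll check the model against this view, then descend.

Run:
```python
from h import *
c=dict(np.load("w1.npz")); p=[.5407,.1339,-.0402,.0797,.0105,.1664]
P=np.array([[0,.155,.02],[0,-.155,.02]]+[lipf(p[3],p[4],-.017,y,z) for z in(-.006,.006) for y in(.13,-.13)]+[lipf(p[3],p[4],.0149,y,.006) for y in(.13,-.13)])
print(proj(c,world(p,P)).round(0))
```

```text
[[466. 231.]
 [181. 232.]
 [467. 289.]
 [181. 290.]
 [470. 303.]
 [178. 303.]
 [458. 312.]
 [190. 313.]]
```

Call:
step_arm([
  [29,0,2],
  [29,0,2],
  [29,0,2],
  [29,0,2],
  [28,0,2],
], yaw=[0,0,0,0,0])

```text
time_s: 2.07
tcp_pos: [0.4799, 0.1335, 0.1585]
ee_rot: [0.707, 0.015, 0.707, -0.015]
wrist_force: [0.3, 0.1, 0.9]
grip_width: -0.0002
```

Call:
step_arm([
  [0,0,15],
  [0,0,15],
  [0,0,15],
  [0,0,5],
  [0,0,0],
], yaw=[0,0,0,0,0])

```text
time_s: 2.48
tcp_pos: [0.531, 0.1316, 0.1598]
ee_rot: [0.707, 0.015, 0.707, -0.015]
wrist_force: [-0.0, 0.7, 0.6]
grip_width: 0.0001
```

Run:
```python
from h import *
from station import bot
s=bot.state(); print(s["tcp_pos"],s["time_s"],s["wrist_force"])
a=bot.get_image("wrist");b=bot.get_image("top")[150:250,215:390]
cv2.imwrite("pics/w2.png",a); cv2.imwrite("pics/t2.png",b)
i=np.zeros((600,640,3),np.uint8); i[:300]=a[100:]; i[300:,:525]=cv2.resize(b,(525,300)); cv2.imwrite("pics/m2.png",i)
```

```text
[0.53099487 0.13164881 0.1597638 ] 2.4833 [-0.01150557  0.69134931  0.61775475]
```

View pics/m2.png

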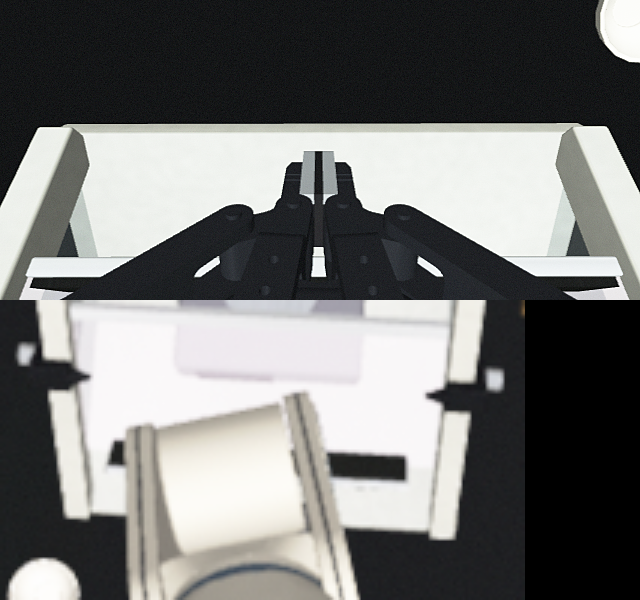

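The model agrees to about 3 px and the way is clear. I'll go slightly lower and ease forward to contact.

Call:
step_arm([
  [5,0,4],
  [0,0,5],
  [0,0,3],
  [0,0,3],
  [0,0,3],
], yaw=[0,0,0,0,0])

```text
time_s: 3.0
tcp_pos: [0.5484, 0.1309, 0.155]
ee_rot: [0.707, 0.015, 0.707, -0.015]
wrist_force: [-0.1, 0.7, 0.3]
grip_width: -0.0001
```

Call:
step_arm([
  [0,0,2],
  [0,0,2],
  [0,0,2],
  [0,0,1],
  [0,0,0],
], yaw=[0,0,0,0,0])

```text
time_s: 3.42
tcp_pos: [0.555, 0.1306, 0.1549]
ee_rot: [0.707, 0.015, 0.707, -0.015]
wrist_force: [0.3, 0.4, 0.2]
grip_width: 0.0
```

Call:
step_arm([
  [0,0,2],
  [0,0,2],
  [0,0,1],
  [0,0,1],
  [0,0,0],
], yaw=[0,0,0,0,0])

```text
time_s: 3.83
tcp_pos: [0.5565, 0.1304, 0.1542]
ee_rot: [0.703, 0.014, 0.711, -0.015]
wrist_force: [-16.5, 3.7, 11.6]
grip_width: 0.0
```

Call:
step_arm([
  [-2,0,0],
  [-2,0,0],
  [-2,0,1],
  [-3,0,2],
  [-3,0,2],
], yaw=[0,0,0,0,0])

```text
time_s: 4.25
tcp_pos: [0.5657, 0.13, 0.1668]
ee_rot: [0.706, 0.015, 0.707, -0.015]
wrist_force: [-2.9, -0.1, -1.0]
grip_width: 0.0002
```

The lip is sliding at about 3 N. Continuing along the rails.

Call:
step_arm([
  [-3.1,0,2.6],
  [-3.1,0,2.6],
  [-3.1,0,2.6],
  [-3.1,0,2.6],
  [-3.1,0,2.6],
], yaw=[0,0,0,0,0])

```text
time_s: 4.67
tcp_pos: [0.5792, 0.1295, 0.1828]
ee_rot: [0.707, 0.015, 0.707, -0.015]
wrist_force: [-5.5, -0.0, 0.2]
grip_width: 0.0002
```

Call:
step_arm([
  [-3.1,0,2.6],
  [-3.1,0,2.6],
  [-3.1,0,2.6],
  [-3.1,0,2.6],
  [0,0,0],
], yaw=[0,0,0,0,0])

```text
time_s: 5.08
tcp_pos: [0.5902, 0.1291, 0.1958]
ee_rot: [0.707, 0.015, 0.707, -0.015]
wrist_force: [-4.9, 0.0, 3.3]
grip_width: 0.0001
```

Run:
```python
from h import *
from station import bot
s=bot.state(); print(s["tcp_pos"],s["time_s"],s["wrist_force"])
np.savez("w3.npz",**bot.calibration("wrist"))
a=bot.get_image("wrist");b=bot.get_image("top")[150:250,215:390]
cv2.imwrite("pics/w3.png",a); cv2.imwrite("pics/t3.png",b)
i=np.zeros((600,640,3),np.uint8); i[:300]=a[100:]; i[300:,:525]=cv2.resize(b,(525,300),interpolation=cv2.INTER_CUBIC); cv2.imwrite("pics/m3.png",i)
```

```text
[0.5902334  0.1291349  0.19580513] 5.0833 [-4.93548438  0.03113874  3.2997481 ]
```

View pics/m3.png

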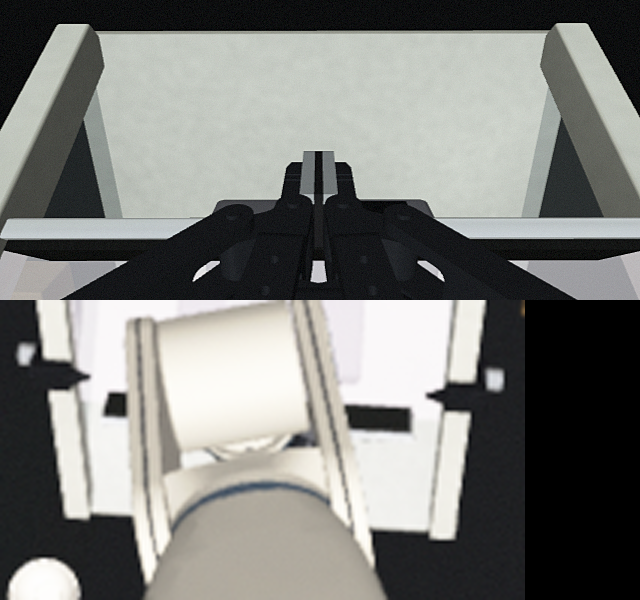

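Run:
```python
from h import *
from station import bot
c=bot.calibration("top"); h=[.5407,.1339,-.0402]
px=np.array([[104,115],[411,132],[107,93],[411,110],[90,77],[428,96]])/3+[214.6,149.6]
for n in (0.,.0105,.02):
    f=lambda q:(proj(c,world(h,np.array([lipf(q[0],n,-.017,.13,.006),lipf(q[0],n,-.017,-.13,.006),lipf(q[1],n,0,.137,0),lipf(q[1],n,0,-.137,0)])))-px[[0,1,4,5]]).ravel()
    r=least_squares(f,[.13,.16]); print(n,r.x,r.x[1]-r.x[0],r.fun.round(2))
```

```text
0.0 [0.12579463 0.15871706] 0.03292242050143887 [-0.16  0.09  0.31 -0.05  2.06  0.06 -1.79 -0.46]
0.0105 [0.1343037  0.16674123] 0.03243752667528613 [-1.14  0.12  0.57  0.05  1.06  0.09 -1.5  -0.36]
0.02 [0.14199674 0.17399558] 0.031998835827996286 [-2.05  0.15  0.81  0.14  0.13  0.12 -1.23 -0.26]
```

About 32 mm remain. I'll push 26 mm more, then look again.

Call:
step_arm([
  [-4,0,3.4],
  [-4,0,3.4],
  [-4,0,3.4],
  [-4,0,3.4],
  [-3.9,0,3.1],
], yaw=[0,0,0,0,0])

```text
time_s: 5.6
tcp_pos: [0.6065, 0.1284, 0.2152]
ee_rot: [0.707, 0.015, 0.707, -0.015]
wrist_force: [-4.3, -0.2, -1.3]
grip_width: -0.0
```

Call:
step_arm([
  [0,0,0],
  [0,0,-5],
  [0,0,-25],
  [-10,0,-35],
  [-20,0,-35],
], yaw=[0,0,0,0,0])

```text
time_s: 6.02
tcp_pos: [0.5047, 0.1323, 0.2431]
ee_rot: [0.706, 0.015, 0.708, -0.015]
wrist_force: [-0.4, -0.8, 1.3]
grip_width: 0.0002
```

Call:
step_arm([
  [-30,0,-25],
  [-30,0,0],
  [-30,0,0],
  [0,0,0],
  [0,0,0],
], yaw=[0,0,0,0,0])

```text
time_s: 6.43
tcp_pos: [0.4824, 0.1341, 0.337]
ee_rot: [0.709, 0.015, 0.705, -0.014]
wrist_force: [-0.2, 0.4, 0.7]
grip_width: 0.0
```

Run:
```python
from h import *
from station import bot
s=bot.state(); print(s["tcp_pos"],s["time_s"],s["wrist_force"])
np.savez("w4.npz",**bot.calibration("wrist"))
a=bot.get_image("wrist");b=bot.get_image("top")[150:250,215:390]
cv2.imwrite("pics/w4.png",a); cv2.imwrite("pics/t4.png",b)
i=np.zeros((600,640,3),np.uint8); i[:300]=a[100:]; i[300:,:525]=cv2.resize(b,(525,300),interpolation=cv2.INTER_CUBIC); cv2.imwrite("pics/m4.png",i)
```

```text
[0.48241122 0.13405089 0.33698064] 6.4333 [-0.17050504  0.3667733   0.72792388]
```

View pics/m4.png

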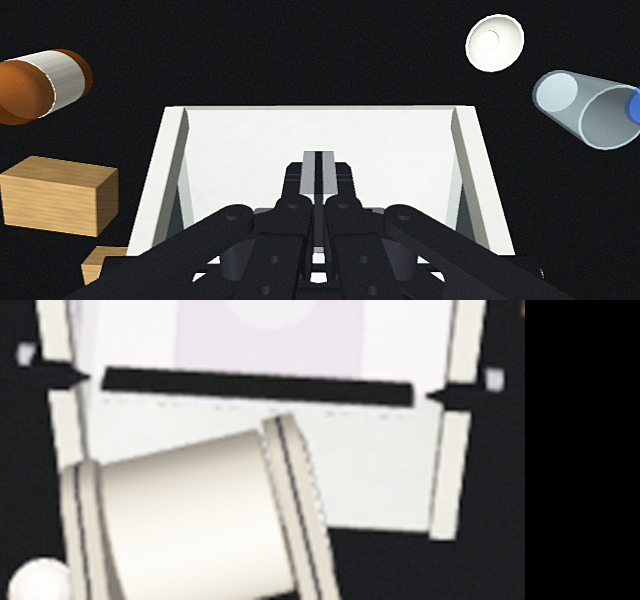

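The top view now shows the rubber from (101,367–391) to (413,384–407) in crop pixels, with tips at (90,377) and (428,396), so it is nearly level. An enlarged view of both ends for the last few mm.

Run:
```python
import cv2,numpy as np
b=cv2.imread("pics/t4.png")
L=cv2.resize(b[10:45,10:60],(800,560)[::1],interpolation=cv2.INTER_CUBIC)
l=cv2.resize(b[12:37,12:60],None,fx=12,fy=12,interpolation=cv2.INTER_CUBIC)
r=cv2.resize(b[17:42,120:168],None,fx=12,fy=12,interpolation=cv2.INTER_CUBIC)
cv2.imwrite("pics/e4.png",np.vstack([l,r[:300]]))
```

```text
(no output)
```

View pics/e4.png

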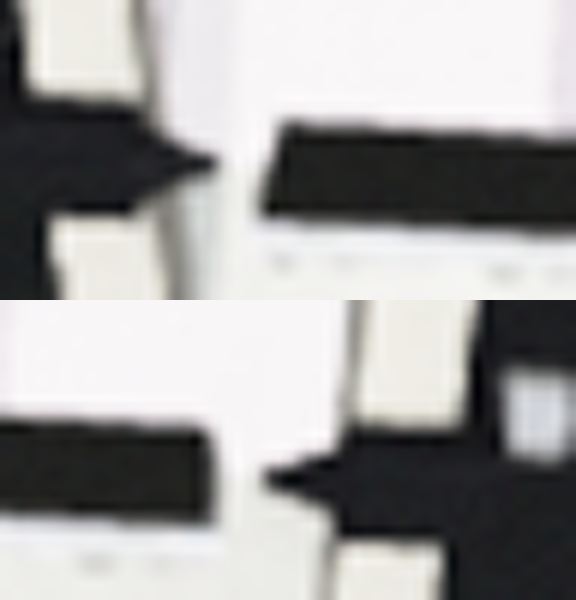

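Run:
```python
from h import *
from station import bot
c=bot.calibration("top")
A=np.array([[218,163],[262,215],[285,124]])/12+[227,162]-.46
B=np.array([[263,180],[214,222],[212,130]])/12+[335,167]-.46
px=np.vstack([A,B]); base=np.array([[135,320],[645,347]])/4.5+[214.6,149.6]
for n0 in (0,.01,.02):
  def pts(p):
    x,y,a,s,n,t,xb=p
    return world(p,np.array([lipf(t,n,0,.137,0),lipf(s,n,-.017,.13,.006),lipf(s,n,xb,.13,.006),lipf(t,n,0,-.137,0),lipf(s,n,-.017,-.13,.006),lipf(s,n,xb,-.13,.006),[0,.155,.02],[0,-.155,.02]]))
  f=lambda p:np.r_[(proj(c,pts(p))-np.vstack([px,base])).ravel(),(p[4]-n0)/.003]
  r=least_squares(f,[.54,.13,-.04,.16,.01,.166,.014],x_scale=.01); p=r.x
  print(p.round(4),"remain mm",1e3*(p[5]-p[3]),r.fun.round(2))
q=lambda p,d:proj(c,pts(p+np.eye(7)[3]*d))[1]
print("px/mm",(q(p,.001)-q(p,0)))
```

```text
[ 0.5404  0.1343 -0.04    0.1543  0.0011  0.1601  0.0144] remain mm 5.728317581660342 [ 1.66  0.17 -0.41  0.09 -0.19  0.   -1.11 -0.45  0.22  0.08  0.34 -0.06
  0.08  0.05 -0.63  0.18  0.36]
[ 0.5409  0.1338 -0.0406  0.1599  0.0095  0.1659  0.015 ] remain mm 5.9377709655865365 [ 1.11  0.16 -0.95  0.18 -0.65 -0.12 -0.68 -0.34  0.61  0.29  0.73 -0.07
  0.27 -0.16 -0.45  0.03 -0.18]
[ 0.5414  0.1333 -0.0412  0.1654  0.0178  0.1716  0.0156] remain mm 6.148848008025815 [ 0.55  0.15 -1.49  0.28 -1.12 -0.24 -0.25 -0.23  1.02  0.51  1.13 -0.08
  0.45 -0.38 -0.28 -0.12 -0.75]
px/mm [-0.03299114 -0.32201333]
```

About 5.9 mm remain, measured consistently by both edges (fitted lip depth 15 mm, as specified). Returning to the lip for the last push.

Call:
step_arm([
  [30,0,0],
  [30,0,10],
  [30,0,25],
  [25,0,35],
  [5,0,30],
], yaw=[0,0,0,0,0])

```text
time_s: 6.95
tcp_pos: [0.5784, 0.1289, 0.2092]
ee_rot: [0.704, 0.014, 0.71, -0.015]
wrist_force: [-0.3, 0.0, 0.1]
grip_width: 0.0
```

Call:
step_arm([
  [0,0,0],
  [0,0,5],
  [0,0,0],
], yaw=[0,0,0])

```text
time_s: 7.2
tcp_pos: [0.5848, 0.1291, 0.2142]
ee_rot: [0.706, 0.015, 0.708, -0.015]
wrist_force: [-0.2, -0.1, -0.7]
grip_width: -0.0
```

Call:
step_arm([
  [0,0,6],
  [0,0,6],
  [0,0,3],
  [0,0,1],
  [0,0,0],
], yaw=[0,0,0,0,0])

```text
time_s: 7.62
tcp_pos: [0.6012, 0.1288, 0.216]
ee_rot: [0.707, 0.015, 0.707, -0.015]
wrist_force: [-0.6, 0.5, -0.3]
grip_width: 0.0003
```

Call:
step_arm([
  [0,0,1],
  [0,0,1],
  [0,0,1],
  [0,0,0],
  [0,0,0],
], yaw=[0,0,0,0,0])

```text
time_s: 8.03
tcp_pos: [0.604, 0.1285, 0.2155]
ee_rot: [0.707, 0.015, 0.707, -0.015]
wrist_force: [-0.2, 0.2, 0.5]
grip_width: -0.0001
```

Call:
step_arm([
  [-1,0,1],
  [-1,0,1],
  [-1,0,1],
  [0,0,0],
], yaw=[0,0,0,0])

```text
time_s: 8.37
tcp_pos: [0.6071, 0.1284, 0.2187]
ee_rot: [0.707, 0.015, 0.707, -0.015]
wrist_force: [-0.4, -0.0, 0.1]
grip_width: 0.0
```

Call:
step_arm([
  [0,0,1],
  [-1,0,1],
  [-1,0,0.8],
  [0,0,0],
], yaw=[0,0,0,0])

```text
time_s: 8.7
tcp_pos: [0.6091, 0.1283, 0.2204]
ee_rot: [0.706, 0.015, 0.708, -0.015]
wrist_force: [-5.4, -0.1, 2.0]
grip_width: 0.0
```

Call:
step_arm([
  [-1.2,0,1],
  [-1.2,0,1],
  [0,0,0],
  [0,0,0],
], yaw=[0,0,0,0])

```text
time_s: 9.03
tcp_pos: [0.6112, 0.1283, 0.2229]
ee_rot: [0.706, 0.015, 0.707, -0.015]
wrist_force: [-5.5, -0.1, 2.0]
grip_width: -0.0
```

Run:
```python
from h import *
from station import bot
b=bot.get_image("top")[150:250,215:390]; cv2.imwrite("pics/t5.png",b)
l=cv2.resize(b[12:37,12:60],None,fx=12,fy=12,interpolation=cv2.INTER_CUBIC)
r=cv2.resize(b[17:42,120:168],None,fx=12,fy=12,interpolation=cv2.INTER_CUBIC)
cv2.imwrite("pics/e5.png",np.vstack([l,r]))
# edge rows (subpixel, mid-level crossing) of the rubber near both ends, t4 vs t5
for n in ("t4","t5"):
    g=cv2.cvtColor(cv2.imread(f"pics/{n}.png"),6).astype(float)
    for cs in (range(37,42),range(131,136)):
        k=g[15:45,list(cs)].mean(1); y=np.interp(np.arange(0,29,.05),np.arange(30),k)<135; w=np.where(y)[0]*.05+15
        print(n,w.min(),w.max())
```

```text
t4 21.95 30.200000000000003
t4 26.950000000000003 35.25
t5 20.25 28.25
t5 25.3 33.400000000000006
```

View pics/e5.png

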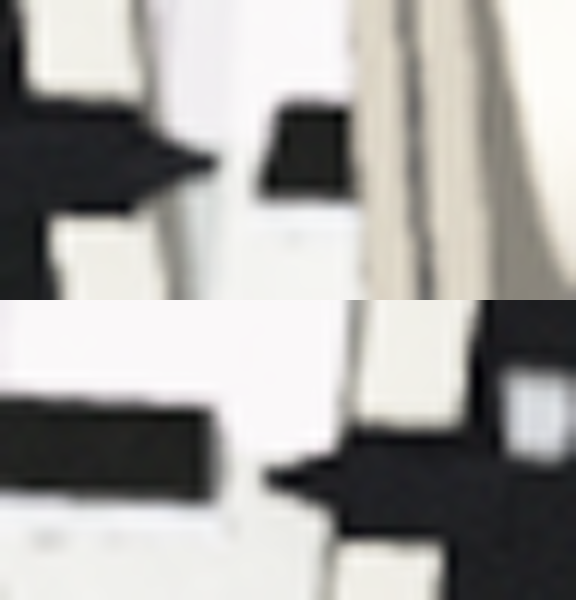

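The rubber moved 1.79 px, or 5.5 mm, leaving about 0.4 mm. I'll back straight off and verify.

Call:
step_arm([
  [0,0,-4],
  [0,0,-20],
  [0,0,-35],
  [-15,0,-35],
  [-25,0,-30],
], yaw=[0,0,0,0,0])

```text
time_s: 9.5
tcp_pos: [0.485, 0.1329, 0.261]
ee_rot: [0.705, 0.014, 0.708, -0.015]
wrist_force: [-0.6, -0.3, 0.9]
grip_width: -0.0004
```

Call:
step_arm([
  [-30,0,-15],
  [-30,0,0],
  [0,0,0],
  [0,0,0],
], yaw=[0,0,0,0])

```text
time_s: 9.83
tcp_pos: [0.4742, 0.1344, 0.3252]
ee_rot: [0.709, 0.015, 0.705, -0.014]
wrist_force: [-0.6, 0.1, 0.5]
grip_width: -0.0004
```

Run:
```python
from h import *
from station import bot
s=bot.state(); print(s["tcp_pos"],s["wrist_force"],s["time_s"])
top=bot.get_image("top"); b=top[150:250,215:390]; cv2.imwrite("pics/t6.png",b); cv2.imwrite("pics/top6.png",top)
l=cv2.resize(b[12:37,12:60],None,fx=12,fy=12,interpolation=cv2.INTER_CUBIC)
r=cv2.resize(b[17:42,120:168],None,fx=12,fy=12,interpolation=cv2.INTER_CUBIC)
w=cv2.resize(top,(576,360))
cv2.imwrite("pics/e6.png",np.vstack([np.hstack([l[60:260,100:388],r[60:260,100:388]]),w]))
for n in ("t5","t6"):
    g=cv2.cvtColor(cv2.imread(f"pics/{n}.png"),6).astype(float)
    for cs in (range(37,42),range(131,136)):
        k=g[15:45,list(cs)].mean(1); y=np.interp(np.arange(0,29,.05),np.arange(30),k)<135; w=np.where(y)[0]*.05+15
        print(n,w.min(),w.max())
```

```text
[0.47416225 0.13437254 0.32524036] [-0.61541918  0.10523041  0.51361903] 9.8333
t5 20.25 28.25
t5 25.3 33.400000000000006
t6 20.2 28.3
t6 25.25 33.400000000000006
```

View pics/e6.png

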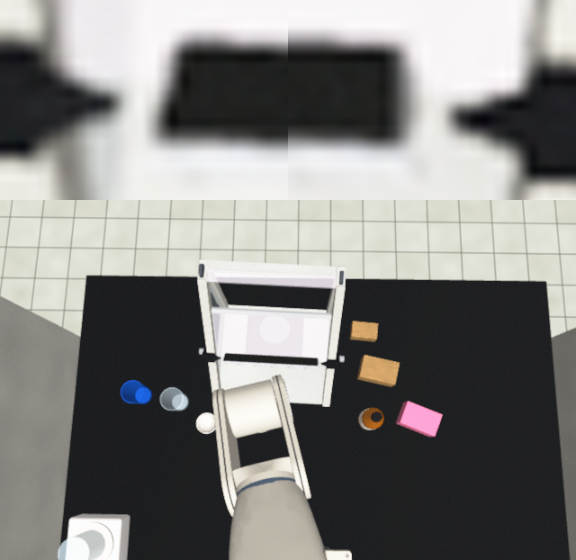

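The lip held its position after release and nothing else has moved. Handing in.

```bash
python3 -c "
from station import bot
print(bot.finish_job())"
```

```text
the job is handed in; nothing more can be done
None
```

I pushed the window up about 87 mm along the rails with the closed fingertips, against the lower front edge of the lip, and left its lip level with the pointers. The job was handed in at about 10 s, with the arm backed off and touching nothing.

- **Level:** in the top camera the lip ended about 0.4 mm (edge tracking) to 0.8 mm (by eye) below the pointer tips, with about ±1 mm uncertainty. I did not get a second view of this, because the gripper hid the pointers in the wrist camera.
- **Stability:** the lip stayed within 0.05 pixel (about 0.2 mm) after the fingers backed off.
- **Force:** pushing took about 3 to 6 N. The one higher reading was about 20 N at the wrist, at first contact before the window began to slide.
- **Surroundings:** by eye in the last top picture, the pointers, bottle, beaker, carton and dish were where they started.

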